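# Feel for the concealed catch in the fold-down shelf and release the spare-parts tray

### The job

With the fingertips, feel along the shallow channel in the top of the fold-down shelf for the catch button hidden flush in its floor, and press it down so that the spare-parts tray springs fully out from under the shelf. Do not lean hard on the shelf, do not touch the tray itself, and leave everything that stands on the shelf where it is; finish with the hand clear.

Things in the scene. Friction and masses are not known exactly. Their poses are not given: they have to be found in the camera images.
- shelf: pale grey plastic shelf, folded down flat and fixed, 300 mm deep (its x) by 500 mm wide (its y), flat top 100 mm above the liner. Origin on the liner under the shelf's centre; x points to the far, hinged edge, y along the shelf to the left, z up. The tray is stowed beneath it.
- channel (a point): centre of the floor of the shallow channel in the shelf's top, 30 mm in front of the shelf's centre; axes as the shelf's. The channel is 190 mm long (y), 52 mm wide (x); its rigid floor is 4 mm below the shelf's top, 96 mm above the liner. The catch button is on its centre line, centred anywhere up to 65 mm either way along y from this point: to be felt for or seen.
- button (a joint): travel of the catch button, m: 0 at rest, 0.006 fully down. A plain square plate of the same plain plastic as the channel floor, 44 x 44 mm in a 46 mm opening, its top 2 mm below the channel floor at rest (94 mm above the liner). Sprung: yields from about 2.3 N, fully down at about 5 N; lets the tray go at about 4 mm. Stays about 4 mm down once the tray is out.
- tray_slide (a joint): how far the spare-parts tray has come out from under the shelf towards the robot, m: 0 shut and latched, 0.06 fully out. When the button is pressed a spring of a few newtons drives it out by itself in about half a second.
- tray: spare-parts tray, stowed under the shelf; its upright front panel is 440 mm wide, 62 mm high, 6 mm thick, top 74 mm above the liner, flush with the shelf's front edge when shut; origin on the liner, at the shelf's origin while shut; axes as the shelf's
- brush: green pipe brush lying along the shelf behind the channel, about 250 mm long, 28 mm high; origin under its middle
- spanner: steel adjustable spanner lying along the shelf in front of the channel, about 170 mm long, 12 mm high; origin under its middle
- tin: white round tap-washer tin with a wire clamp lid, 70 mm diameter, 48 mm high; origin at the centre of its underside
- plunger: grey plastic plunger standing on its 100 mm cup near the far right corner of the shelf, upright handle, 167 mm high in all; origin at the centre of its underside
- elbow: white plastic pipe elbow lying flat near a front corner of the shelf, legs 48 mm long, 36 mm high; origin under the corner of its two legs
- reel: small white plastic reel lying flat near a front corner of the shelf, 54 mm diameter, 16 mm high; origin at the centre of its underside
- jar: small grey jar with a black cap, 54 mm diameter, 62 mm high; origin at the centre of its underside

How it is judged (in metres and radians):
On the way, in this order (a step that is already met when the one before it is completed fails the run):
1. the catch button is pressed well down (value of joint button above 0.003 m).
2. the tray springs out (value of joint tray_slide above 0.054 m), for 0.2 s.
At the end, for the whole second after the job is handed in: The tray is at least 54 mm out and at rest, and every object on the shelf is within 30 mm of where it began, not lifted (its origin under 115 mm above the liner; it starts at 100), with the tin, jar and plunger upright (value of joint tray_slide above 0.054 m and velocity of joint tray_slide below 0.01 m/s and distance of each of brush, spanner, tin, plunger, elbow, reel, jar from where it was at the start of the episode below 0.03 m and angle between each of tin, plunger, jar's own z axis and vertical below 0.3 rad and height (world z) of each of brush, spanner, tin, plunger, elbow, reel, jar below 0.115 m); the robot touches nothing.
It fails at once if something standing on the shelf is shifted by over 30 mm, lifted or knocked over (not (distance of brush from where it was at the start of the episode below 0.03 m) or not (distance of spanner from where it was at the start of the episode below 0.03 m) or not (distance of tin from where it was at the start of the episode below 0.03 m) or not (distance of plunger from where it was at the start of the episode below 0.03 m) or not (distance of elbow from where it was at the start of the episode below 0.03 m) or not (distance of reel from where it was at the start of the episode below 0.03 m) or not (distance of jar from where it was at the start of the episode below 0.03 m) or not (angle between tin's own z axis and vertical below 0.3 rad) or not (angle between plunger's own z axis and vertical below 0.3 rad) or not (angle between jar's own z axis and vertical below 0.3 rad) or not (height (world z) of brush below 0.115 m) or not (height (world z) of spanner below 0.115 m) or not (height (world z) of tin below 0.115 m) or not (height (world z) of plunger below 0.115 m) or not (height (world z) of elbow below 0.115 m) or not (height (world z) of reel below 0.115 m) or not (height (world z) of jar below 0.115 m)).
It fails at once if the tray is touched or pulled by the robot (contact force between the arm and tray above 0.5 N).
It fails at once if the shelf is leaned on with more than 60 N (contact force between the arm and anything else above 60 N).
It also fails if it takes over 51 s, if anything falls off the work surface, if the arm or the gripper's body presses on something with over 40 N, if the wrist force passes 120 N, or if a joint passes its speed limit or range.

### The arm

A 6-joint arm with a two-finger parallel gripper is mounted at the origin on the work surface. World frame = base frame: x ahead of the robot, y to its left, z up, the work surface at z = 0. Lengths are in m, angles in degrees, forces in N, time in s.
With the tool pointing down it reaches from about 0.375 to 0.9 m from the base axis. Payload 3.1 kg.
Tool frame: the origin (TCP) lies midway between the tips of the shut fingers; the grasp point (between the pads) lies 19 mm behind it (robot.hold_point_z is the distance from the TCP to the grasp point, in m); z points along the fingers, y is the direction in which the jaws open and shut (so a half turn about z gives the same grasp; the last joint's range is limited). The gripper opens to 87 mm and grips with 3 to 60 N. Pads are 19 mm wide; open, the fingers measure 117 mm over their backs; the gripper's body (75 mm by 190 mm) begins 51 mm behind the grasp point.
Start: joints at [61.564, 30.224, 82.088, -0, 67.689, -10.227], TCP at [0.195, 0.594, 0.223] pointing down, gripper open.
Joint ranges: [-176.69, 176.69], [-43.24, 126.21], [12.49, 139.97], [-82, 262], [0, 151.66], [-163.58, 163.58]. Speed limits (degrees/s): [159.86, 159.86, 180, 180, 180, 180].

### API

Orientations are given as [roll, pitch, yaw] about the fixed x, y, z axes, in that order (R = Rz(yaw) Ry(pitch) Rx(roll)).
In Python, from bench import get_state, read_camera, workorder, robot gives the robot as it stands.
- The arm moves only by the shell command python3 -m pendant 'ROWS'. ROWS is JSON, one flat list of numbers, 7 for each row, row after row: the shift along the tool's x, y, z in m, then the turn, a rotation vector about the tool's x, y, z in rad, then the opening in per cent of the stroke, from 0 (shut) to 100 (fully open). In form: [x, y, z, wx, wy, wz, jaw, x, y, z, wx, wy, wz, jaw, ...]. A call has exactly 10 rows; each row is the pose to reach, as a shift and turn from the pose measured when the call began, along the tool's axes at that moment; what a row does not reach only later rows make up. A row lasts 1/10 s, in which the tool goes at most 50 mm and 8.59 degrees, less where a joint would pass 70% of its speed; a pose out of reach is approached as far as the arm can. A call with a gripper value outside its range is refused whole. The fingers move at their own pace and stop on an object; the grip force is fixed at half the most. Time passes only in rows, so rows that repeat a pose let the fingers close, or fill a call up. It gives the time, the measured TCP pose, the force and the opening at its end, in the units of the state.
- get_state(): the state, without advancing time (a new reading comes with each control period).
- read_camera(name): name is "scene" or "top" or "wrist"; returns a dict with "pixels" (480x640x3 uint8, blue, green, red), "fx", "fy", "cx", "cy" (pixels), "R" (3x3) and "t" (3): a world point X has camera coordinates R X + t. Camera axes: x right, y down, z forward; pixel columns grow to the right and rows downward; lengths in m; the calibration is good to about 2 mm. A picture is of the moment at which its call begins. There is no depth.
- workorder.hand_in(): hands the job in, once; it reports no verdict.
The state is a dict: "clock": time; "joints": joint angles; "joint_velocities": joint speeds; "joint_efforts": joint torques, N m; "eef_pos": TCP position; "ee_rot": TCP orientation; "contact_force": force on the tool from outside, world axes, zero at the start; "torque": the same for the moment, N m; "finger_gap": finger opening in m.
Only numpy, scipy, OpenCV 4.12 (cv2) and the standard library are available. Lean on these libraries where they do the work, as an engineer would, in place of code of your own. Each camera call takes 0.05 s, during which the arm holds its last target.

## Working session

There is one attempt and no reset: what is moved stays moved. The work goes in short steps, Python scripts to look and compute and a shell command to move; the robot and the scene stay as the last step left them, time stands still between calls to the robot, and variables do not carry over. Pictures are saved under pics/ and viewed, and the job is handed in when it is done.

```bash
ls; mkdir -p pics; python3 - <<'E'
from bench import get_state, read_camera
import cv2
print(get_state())
for n in ("scene","top","wrist"):
    c=read_camera(n); cv2.imwrite(f"pics/{n}0.png",c["pixels"]); print(n,c["fx"],c["cx"],c["cy"],c["R"],c["t"])
E
```

```text
pics
{'clock': 0.0, 'joints': array([ 6.15630500e+01,  3.02806729e+01,  8.21552194e+01, -9.08513482e-04,
        6.76883891e+01, -1.02277228e+01]), 'joint_velocities': array([-0.09324292, -0.00931565,  0.01206683, -0.10636716, -0.01733777,
        0.02282   ]), 'joint_efforts': array([-2.95127656e-04, -4.40045857e+01, -1.76592028e+01,  6.33445638e-02,
        5.82713750e-02, -1.56056835e-04]), 'eef_pos': array([0.19493724, 0.59306397, 0.2215598 ]), 'ee_rot': array([-1.79877544e+02, -2.12411095e-02,  1.61791096e+02]), 'contact_force': array([-0.2872008 , -0.17440709, -0.48977627]), 'torque': array([-0.0349562 , -0.03452608, -0.03666907]), 'finger_gap': 0.08699911583004183}
scene 560.6098510642242 321.56125039746377 239.71835565350267 [[ 0.37037614  0.92876903 -0.01447739]
 [ 0.53742794 -0.22697664 -0.81219013]
 [-0.75762308  0.29303529 -0.58321316]] [-0.22980768 -0.21827788  1.54855097]
top 474.45135969127386 320.3267127596302 240.6932344431467 [[ 2.67334916e-02 -9.99630238e-01  4.97066293e-03]
 [-9.84164684e-01 -2.71908668e-02 -1.75158592e-01]
 [ 1.75228981e-01 -2.09350164e-04 -9.84527684e-01]] [0.02366694 0.58867116 0.86379251]
wrist 420.55736892161804 320.2931395833496 235.2769652741174 [[ 0.31277969  0.9498207  -0.00308354]
 [ 0.91873183 -0.30171496  0.25475459]
 [ 0.24104083 -0.08251501 -0.96700082]] [-0.62316115 -0.03214706  0.39107791]
```

View pics/scene0.png

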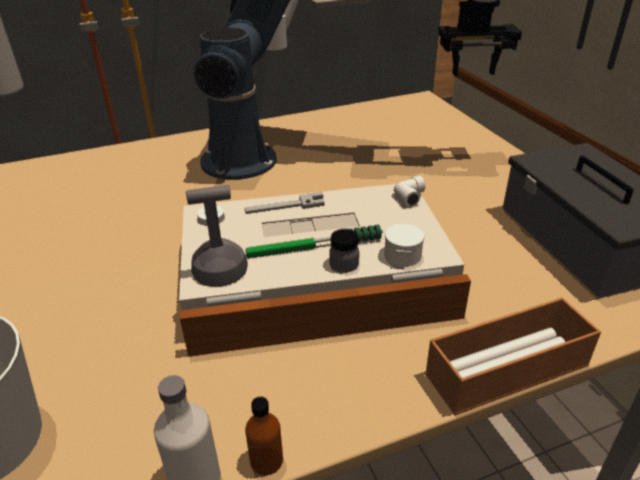

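View pics/top0.png

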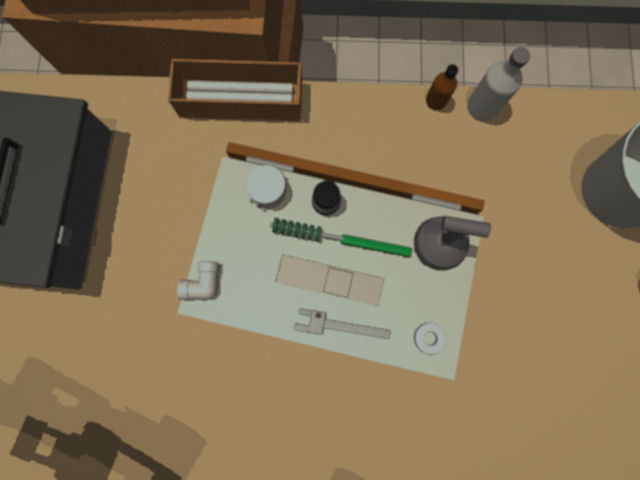

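View pics/wrist0.png

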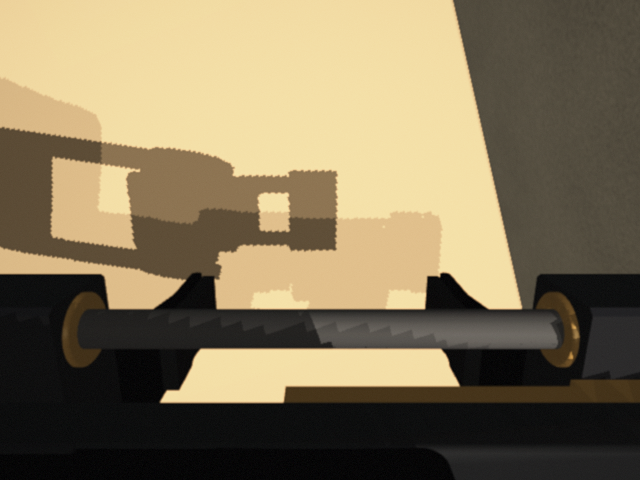

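The top view shows the channel at about (278–383, 257–303), with the button's square outline at about (338, 282). I'll zoom in and measure it.

```bash
cat > h.py <<'E'
import numpy as np
def ray(c,u,v,z):
    d=np.array([(u-c["cx"])/c["fx"],(v-c["cy"])/c["fy"],1.]); R=np.array(c["R"]);t=np.array(c["t"])
    o=-R.T@t; w=R.T@d; return o+w*(z-o[2])/w[2]
def proj(c,X):
    p=np.array(c["R"])@np.array(X)+np.array(c["t"]); return c["fx"]*p[0]/p[2]+c["cx"],c["fy"]*p[1]/p[2]+c["cy"]
E
python3 - <<'E'
from bench import read_camera
import cv2,numpy as np
from h import *
c=read_camera("top"); im=c["pixels"]
cr=cv2.resize(im[240:320,260:400],None,fx=5.7,fy=5.7,interpolation=cv2.INTER_CUBIC)
cv2.imwrite("pics/topz.png",cr)
s=read_camera("scene"); cr=cv2.resize(s["pixels"][200:270,230:390],None,fx=5,fy=5,interpolation=cv2.INTER_CUBIC)
cv2.imwrite("pics/scenez.png",cr)
# shelf corners
for p in [(222,160),(180,316),(455,377),(483,210)]: print(p,ray(c,*p,.1))
E
```

```text
(222, 160) [0.72833279 0.22877022 0.1       ]
(180, 316) [0.43670904 0.2849214  0.1       ]
(455, 377) [ 0.34483498 -0.20109747  0.1       ]
(483, 210) [ 0.64526928 -0.25987732  0.1       ]
```

View pics/topz.png

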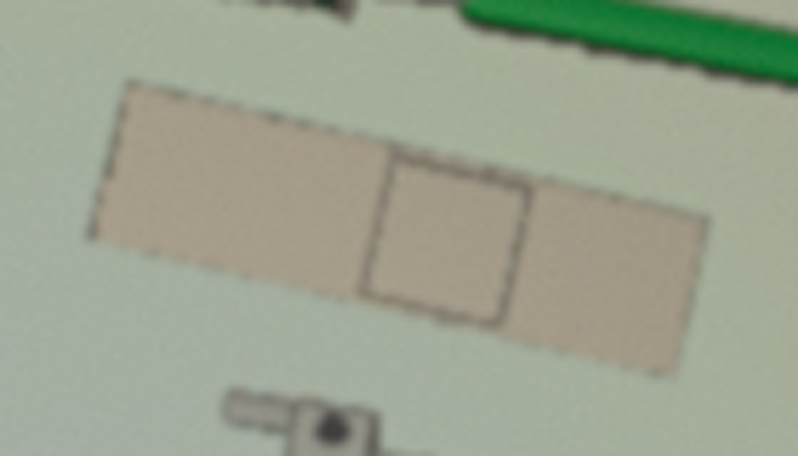

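View pics/scenez.png

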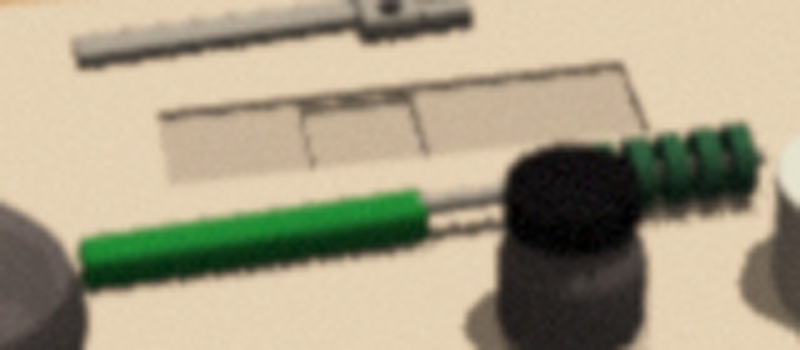

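```bash
python3 - <<'E'
from bench import read_camera,get_state
import numpy as np
from scipy.spatial.transform import Rotation as Ro
from h import *
c=read_camera("top"); s=read_camera("scene")
f=lambda x,y:(260+(x+.5)/5.7-.5,240+(y+.5)/5.7-.5)
g=lambda x,y:(230+(x+.5)/5-.5,200+(y+.5)/5-.5)
B=[ray(c,*f(*p),.096) for p in [(390,155),(530,187),(498,325),(363,293)]]
print("button",np.mean(B,0),[round(np.linalg.norm(B[i]-B[i-1])*1e3,1) for i in range(4)])
C=[ray(c,*f(*p),.1) for p in [(128,82),(708,217),(675,377),(90,240)]]
print("chan",np.mean(C,0),[round(np.linalg.norm(C[i]-C[i-1])*1e3,1) for i in range(4)])
d=C[0]-C[1]; print("yaw",np.degrees(np.arctan2(d[1],d[0]))-90)
b=np.mean(B,0)
print("proj scene zoom",[(np.array(proj(s,x))-[230,200])*5 for x in B])
st=get_state();P=st["eef_pos"]; R=Ro.from_euler("xyz",st["ee_rot"],degrees=True)
for z in (.22,.14,.1): print(z,R.inv().apply([b[0]-P[0],b[1]-P[1],z-P[2]]))
for n,p,z in [("jar",(326,190),.162),("plunger",(443,225),.267),("plh",(488,228),.267),("tin",(266,185),.148)]:
  print(n,ray(c,*p,z))
E
```

```text
button [0.50566246 0.00624653 0.096     ] [np.float64(44.7), np.float64(45.7), np.float64(45.0), np.float64(43.8)]
chan [0.50848851 0.02101973 0.1       ] [np.float64(51.6), np.float64(189.0), np.float64(51.5), np.float64(188.7)]
yaw -11.62817730843497
proj scene zoom [array([428.63918724, 158.26848648]), array([312.89077633, 171.70993345]), array([298.83486728, 108.4136895 ]), array([406.32742045,  96.65529846])]
0.22 [-0.47845617 -0.46089506  0.00248748]
0.14 [-0.47846205 -0.46085824  0.08248747]
0.1 [-0.47846498 -0.46083984  0.12248747]
jar [0.657387  0.0322593 0.162    ]
plunger [ 0.57812564 -0.14117722  0.267     ]
plh [ 0.57543977 -0.20771882  0.267     ]
tin [0.66758924 0.13791561 0.148     ]
```

Button centre is at (0.506, 0.006). Its sides measure 44–46 mm, the channel 189×51.5 mm, and the scene view agrees. I'll move over it with the fingers shut.

```bash
python3 -m pendant '[-0.01,-0.01,0,0,0,-0.01,0, -0.03,-0.029,0,0,0,-0.02,0, -0.06,-0.058,0,0,0,-0.03,0, -0.09,-0.087,0,0,0,-0.04,0, -0.12,-0.116,0,0,0,-0.05,0, -0.15,-0.145,0,0,0,-0.06,0, -0.18,-0.173,0,0,0,-0.07,0, -0.21,-0.202,0,0,0,-0.08,0, -0.24,-0.231,0,0,0,-0.09,0, -0.27,-0.26,0,0,0,-0.1,0]'
python3 - <<'E'
from bench import get_state
import numpy as np
from scipy.spatial.transform import Rotation as Ro
st=get_state();P=st["eef_pos"]; R=Ro.from_euler("xyz",st["ee_rot"],degrees=True)
print(R.inv().apply(np.array([.506,.006,.16])-P),np.degrees(0),(R.inv()*Ro.from_euler("xyz",[180,0,168.4],degrees=True)).as_rotvec())
E
```

```text
clock: 1.35
eef_pos: [0.3706, 0.2599, 0.2226]
ee_rot: [-180.0, 0.0, 167.6]
contact_force: [1.3, 0.4, 0.3]
finger_gap: 0.0148
[-0.1868253  -0.21874149  0.06282934] 0.0 [-0.00066283  0.00027078 -0.01452151]
```

```bash
python3 -m pendant '[-0.028,-0.033,0,0,0,-0.014,0, -0.056,-0.066,0,0,0,-0.014,0, -0.084,-0.099,0,0,0,-0.014,0, -0.112,-0.132,0,0,0,-0.014,0, -0.14,-0.164,0,0,0,-0.014,0, -0.165,-0.193,0.005,0,0,-0.014,0, -0.18,-0.211,0.015,0,0,-0.014,0, -0.187,-0.219,0.03,0,0,-0.014,0, -0.187,-0.219,0.045,0,0,-0.014,0, -0.187,-0.219,0.05,0,0,-0.014,0]'
python3 - <<'E'
from bench import get_state,read_camera
import numpy as np,cv2
from scipy.spatial.transform import Rotation as Ro
for n in ("top","wrist","scene"):
    cv2.imwrite(f"pics/{n}1.png",read_camera(n)["pixels"])
st=get_state();P=st["eef_pos"]; R=Ro.from_euler("xyz",st["ee_rot"],degrees=True)
print(st["clock"],P,st["contact_force"],R.inv().apply(np.array([.506,.006,.1])-P))
E
```

```text
clock: 2.35
eef_pos: [0.5046, 0.0048, 0.1716]
ee_rot: [-179.9, -0.2, 168.3]
contact_force: [-0.3, 0.2, 0.4]
finger_gap: 0.0009
2.5 [0.50558487 0.00567346 0.17295087] [-0.35305638 -0.73208409  0.64413891] [-0.00036679  0.00045885  0.07295042]
```

View pics/wrist1.png

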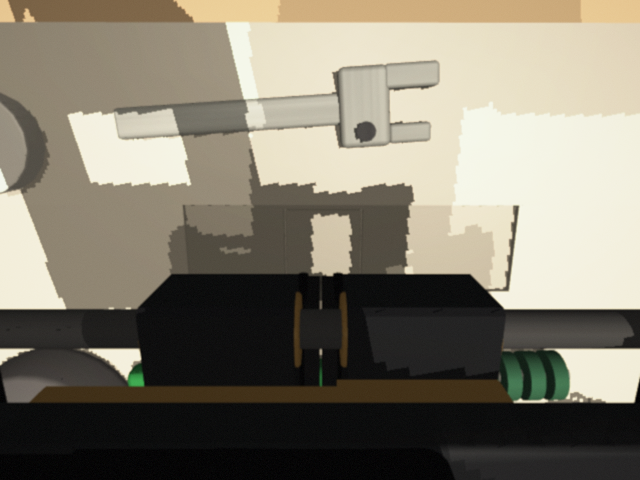

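View pics/scene1.png

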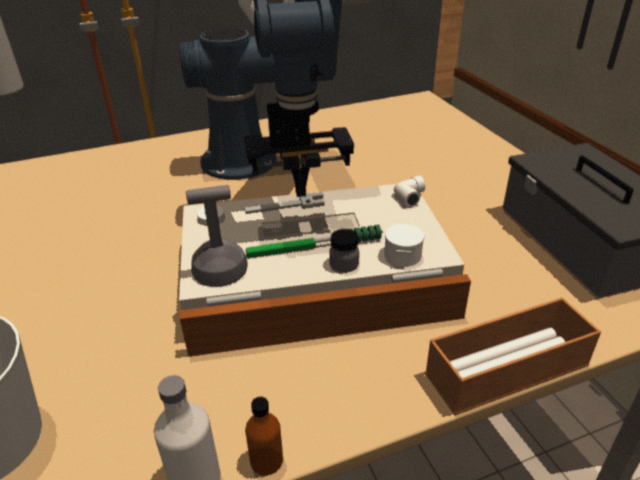

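The wrist view shows the button outline at columns 287–362 with the shut fingertips centred at 322. The scene view shows the hand clear of the plunger and jar. Next I go down to just above the button.

```bash
python3 -m pendant '[0,0,0.015,0,0,0,0, 0,0,0.03,0,0,0,0, 0,0,0.043,0,0,0,0, 0,0,0.054,0,0,0,0, 0,0,0.062,0,0,0,0, 0,0,0.068,0,0,0,0, 0,0,0.071,0,0,0,0, 0,0,0.073,0,0,0,0, 0,0,0.073,0,0,0,0, 0,0,0.073,0,0,0,0]'
```

```text
clock: 3.5
eef_pos: [0.5058, 0.0056, 0.1002]
ee_rot: [-180.0, 0.0, 168.4]
contact_force: [0.8, 0.5, 0.1]
finger_gap: 0.0003
```

```bash
python3 -m pendant '[0,0,0.001,0,0,0,0, 0,0,0.002,0,0,0,0, 0,0,0.003,0,0,0,0, 0,0,0.004,0,0,0,0, 0,0,0.005,0,0,0,0, 0,0,0.006,0,0,0,0, 0,0,0.007,0,0,0,0, 0,0,0.008,0,0,0,0, 0,0,0.008,0,0,0,0, 0,0,0.008,0,0,0,0]'
```

```text
clock: 4.5
eef_pos: [0.5058, 0.0055, 0.0924]
ee_rot: [-180.0, 0.0, 168.4]
contact_force: [-0.3, 0.4, 4.8]
finger_gap: 0.0006
```

The tip is at 0.0924, below the 0.096 floor, with about 4–5 N of yielding contact, so it is on the button. I'll press further.

```bash
python3 -m pendant '[0,0,0.001,0,0,0,0, 0,0,0.002,0,0,0,0, 0,0,0.003,0,0,0,0, 0,0,0.0035,0,0,0,0, 0,0,0.004,0,0,0,0, 0,0,0.004,0,0,0,0, 0,0,0.004,0,0,0,0, 0,0,0.004,0,0,0,0, 0,0,0.004,0,0,0,0, 0,0,0.004,0,0,0,0]'
python3 - <<'E'
from bench import *
import cv2
c=read_camera("top");cv2.imwrite("pics/top2.png",c["pixels"]); print(get_state()["contact_force"])
E
```

```text
clock: 5.5
eef_pos: [0.5059, 0.0055, 0.0884]
ee_rot: [-180.0, 0.0, 168.4]
contact_force: [0.1, -0.2, 5.8]
finger_gap: 0.0007
[-0.72413209  0.27445833  3.98627961]
```

View pics/top2.png

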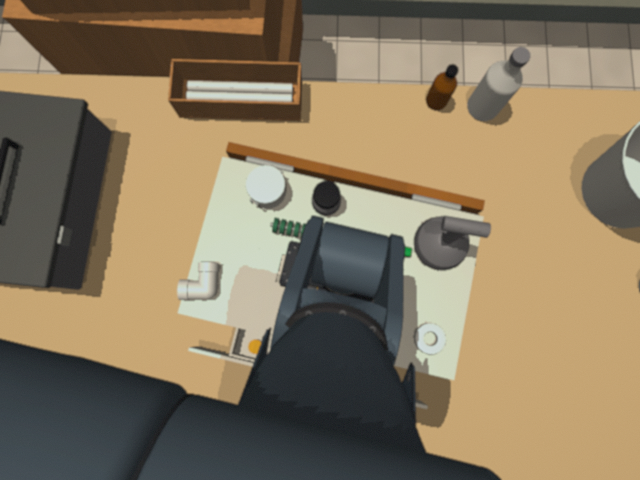

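The tray front now shows out past the shelf edge at about (190–255, 350–362). I'll retract straight up.

```bash
python3 -m pendant '[0,0,-0.005,0,0,0,0, 0,0,-0.012,0,0,0,0, 0,0,-0.025,0,0,0,0, 0,0,-0.04,0,0,0,0, 0,0,-0.06,0,0,0,0, 0,0,-0.085,0,0,0,0, 0,0,-0.11,0,0,0,0, 0,0,-0.13,0,0,0,0, 0,0,-0.135,0,0,0,0, 0,0,-0.135,0,0,0,0]'
python3 -m pendant '[0.01,0.01,0,0,0,0,0, 0.03,0.035,0,0,0,0,0, 0.058,0.068,0,0,0,0,0, 0.086,0.1,0,0,0,0,0, 0.114,0.133,0,0,0,0,0, 0.142,0.166,0,0,0,0,0, 0.17,0.199,0,0,0,0,0, 0.19,0.222,0,0,0,0,0, 0.2,0.234,0,0,0,0,0, 0.2,0.234,0,0,0,0,0]'
python3 -m pendant '[0.01,0.012,0,0,0,0,0, 0.04,0.035,0,0,0,0,0, 0.065,0.06,0,0,0,0,0, 0.09,0.085,0,0,0,0,0, 0.12,0.115,0,0,0,0,0, 0.15,0.14,0,0,0,0,0, 0.17,0.16,0,0,0,0,0, 0.18,0.17,0,0,0,0,0, 0.18,0.17,0,0,0,0,0, 0.18,0.17,0,0,0,0,0]'
python3 - <<'E'
from bench import *
import cv2,numpy as np
from h import *
for n in("top","scene"):
    c=read_camera(n);cv2.imwrite(f"pics/{n}3.png",c["pixels"])
    a=cv2.imread(f"pics/{n}0.png"); d=cv2.absdiff(a,c["pixels"]).max(2)
    cv2.imwrite(f"pics/{n}d.png",d)
print(get_state()["contact_force"],get_state()["clock"])
E
```

```text
clock: 6.55
eef_pos: [0.506, 0.0056, 0.2239]
ee_rot: [-180.0, 0.1, 168.4]
contact_force: [-0.4, 0.4, -0.7]
finger_gap: 0.0007
clock: 7.55
eef_pos: [0.3541, 0.2763, 0.2221]
ee_rot: [-179.9, -0.1, 168.6]
contact_force: [1.0, -0.1, -0.1]
finger_gap: 0.0004
clock: 8.55
eef_pos: [0.2116, 0.4773, 0.2213]
ee_rot: [-179.7, -0.1, 168.6]
contact_force: [0.2, -0.5, -0.4]
finger_gap: 0.0004
[-0.08604025  0.70340033 -0.24465362] 8.65
```

View pics/top3.png

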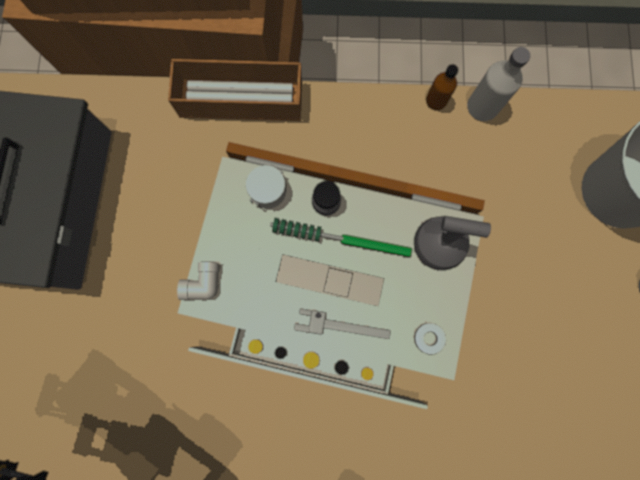

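View pics/topd.png

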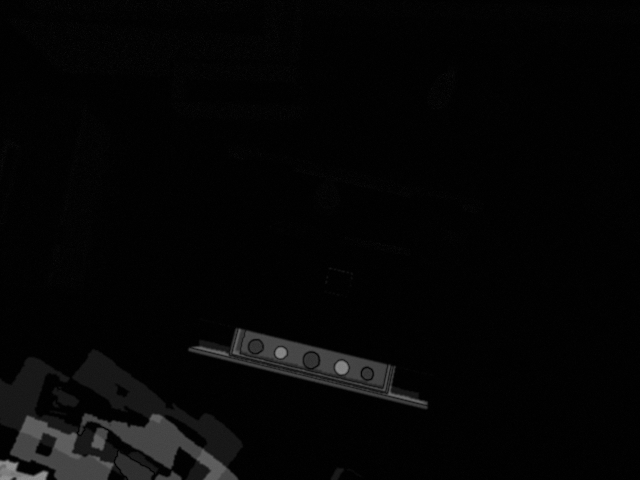

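```bash
python3 - <<'E'
from bench import *
from h import *
c=read_camera("top")
A=ray(c,189,350,.074);B=ray(c,427,406,.074);print("len",np.linalg.norm(A-B))
# shelf front edge at z .1
p=ray(c,180,316,.1);q=ray(c,455,377,.1);n=np.array([-(p-q)[1],(p-q)[0]])/np.linalg.norm(p-q)
print("out mm",[abs(n@(x-p)[:2])*1e3 for x in (A,B)])
print(get_state()["joint_velocities"])
print(workorder.hand_in())
E
```

```text
len 0.43741802114264006
out mm [np.float64(56.28129493143642), np.float64(60.75397128516008)]
[ 0.00828257 -0.090765   -0.29527905  0.09553921  0.03549646  0.18752825]
the job is handed in; nothing more can be done
None
```

The tray has sprung out and the job is handed in; the hand-in gives no verdict.

- **Finding the button:** its outline was visible in the top camera and I confirmed it in the scene view. That put its centre at about (0.506, 0.006), 15 mm from the channel's centre. I found it by sight and did not feel along the channel. Contact only confirmed it: the tip sank below the channel floor and the surface yielded.
- **Pressing it:** I pressed straight down with the fingers shut, to about 5.5 mm of travel. The wrist force read about 4–6 N.
- **Tray:** the front panel measured 56 mm out at one end and 61 mm at the other, about 58 mm on average. Full travel is 60 mm and the limit is 54 mm. The uneven reading is within what I can measure from pixels, so the margin at the low end is small. I did not measure the tray's speed.
- **Things on the shelf:** comparing the top view before and after shows no visible movement of any of them.
- **Hand:** it finished clear of the shelf, at about (0.21, 0.48, 0.22), with the contact force at noise level.

The clock read about 8.7 s at the last check, against the 51 s limit.

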